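Close the glue tank with its camlock cap

TASK

Put the big camlock cap on the grooved adaptor that stands on the glue tank and push it fully home against its stiff seal, firmly but without bottoming the adaptor's springy rubber mount. Then swing its two cam arms all the way down, one after the other and without forcing them, and let go. Leave the small cap, the wood blocks, the mallet and the glue bottle where they are.

Things in the scene. Friction and masses are not known exactly. Their poses are not given: they have to be found in the camera images.
- cap_grip (a point): Big camlock cap, loose, cast aluminium, about 0.36 kg, standing on its mouth. Point: centre of its grip block, on the cap's axis, 64 mm above the rim of the mouth. z up, +y towards cam arm A, -y towards arm B. The block is 26 mm thick along x (grasp across this), 34 mm along y, 44 mm high, on a flat top 42 mm above the rim. The arms stick out to +y and -y: keep clear of them.
- cap_roof (a point): Centre of the inner roof of the big cap's bore, 28 mm below cap_grip, same axes. The round skirt is 60 mm across outside, its bore 48 mm wide and 36 mm deep from rim to roof. When the cap is fully home this point lies on adaptor_top.
- adaptor_top (a point): Centre of the top face of the upright aluminium adaptor, in the middle of a grey tank (180 x 160 x 70 mm, fixed on the bench), face 85 mm above the tank. 45 mm across (1.5 mm clearance in the bore all round), 5 mm chamfer at the top, groove for the cams 11 to 24 mm below the top. z up. It rides on a rubber mount and moves with it.
- adaptor (a joint): How far the adaptor has sunk on its springy rubber mount, m: 0 unloaded, about 2.5 N/mm, bottoms hard at 0.0068 (some 20 N of push, the cap's weight included), which must not happen; springs back. It sinks about 4 mm before the seal begins to give, so the home height moves.
- seal (a joint): How far the black rubber bung (28 mm across) in the adaptor's mouth is pushed in, m. At 0 it stands 10 mm above the adaptor's top, at 0.010 it is flush and the cap is home. It gives only under about 12 N of push (the cap's weight included) and stays where it is left. The cams reach their groove only when the cap is home or nearly so.
- cam_a (a joint): Angle of cam arm A (on the cap's +y side), rad: 0 = raised 45 deg above level, pointing outward; 0.785 = level; 1.83 = its stop, hanging 60 deg below level (closed, all the way down). Stiff hinge, about 0.12 N m: stays where left.
- cam_b (a joint): The same for cam arm B, on the cap's -y side.
- cam_a_hinge (a point): Hinge pin of arm A, along the cap's x, 33 mm out from the cap's axis and 30.7 mm above the rim.
- cam_b_hinge (a point): Hinge pin of arm B, likewise on the -y side.
- cam_a_end (a point): Centre of the rounded end (8 mm thick, 16 mm wide) of arm A, 48 mm from its hinge. The arm is a steel bar 14 mm wide, 6 mm thick; press it from above and outside, near its end.
- cam_b_end (a point): The same for arm B.
- small_cap_mid (a point): Bystander: small aluminium cap (40 mm across, 46 mm high), too small for the adaptor. Point half-way up.
- block_a_mid (a point): Bystander: dark wood offcut, 90 x 35 x 30 mm. Centre.
- block_b_mid (a point): Bystander: pale wood offcut, 110 x 40 x 25 mm. Centre.
- block_c_mid (a point): Bystander: reddish wood offcut, 100 x 30 x 30 mm. Centre.
- mallet_mid (a point): Bystander: wooden mallet lying down, 285 mm long, head 55 mm high. Point half-way up.
- glue_bottle_mid (a point): Bystander: glue bottle, 64 mm across, 170 mm high. Point half-way up.
There are look-alikes about, which are no part of the job. Of the things that look like the part that bears cap_grip, the smallest one is meant.

How it is judged:
By the outcome, as a careful person would: the job done as asked, in the order asked, and still so for the second after the job is handed in, with the robot touching nothing.
It also fails if it takes over 72 s, if anything falls off the work surface, if the arm or the gripper's body presses on something with over 40 N, if the wrist force passes 120 N, or if a joint passes its speed limit or range.

ROBOT

A 7-joint arm with a two-finger parallel gripper is mounted at the origin on the work surface. World frame = base frame: x ahead of the robot, y to its left, z up, the work surface at z = 0. Lengths are in m, angles in rad, forces in N, time in s.
With the tool pointing down it reaches from about 0.4 to 0.875 m from the base axis. Payload 4.4 kg.
Tool frame: the origin (TCP) lies between the finger pads; the fingertips stand 14 mm ahead of it and the grasp point (between the pads) lies 5 mm behind it; z points along the fingers, y is the direction in which the jaws open and shut (so a half turn about z gives the same grasp; the last joint's range is limited). The gripper opens to 85 mm and grips with 20 to 120 N. Pads are 22 mm wide; open, the fingers measure 114 mm over their backs; the gripper's body (76 mm by 85 mm) begins 54 mm behind the grasp point. The pads swing forward as they close: fully open they stand 13 mm farther back than shut.
Start: joints at [-1.326, 0.628, 0.038, 1.517, -0.027, 0.996, -0.02], TCP at [0.199, 0.619, 0.245] pointing down, gripper open.
Joint ranges: [-3.06, 3.06], [-0.37, 2.12], [-1.25, 1.32], [0.18, 2.47], [-1.1, 4.24], [0.23, 1.98], [-2.94, 2.94]. Speed limits (rad/s): [2.57, 2.57, 3.14, 3.14, 3.14, 3.14, 3.14].

INTERFACE

Orientations are given as a unit quaternion [x, y, z, w].
In Python, from bench import robot, optics, nets gives the robot as it stands.
- The arm moves only by the tool jog_arm, never from a script. Its arguments are lists of equal length, an entry for each row: "travel": the shift along the world's x, y, z in cm, a list of three; "rot": the turn, a rotation vector about the world's x, y, z in rad, a list of three; "fingers": the finger opening in cm, from 0 to 8.54. In form: {"travel": [[tx, ty, tz], ...], "rot": [[rx, ry, rz], ...], "fingers": [fingers, ...]}. A call has 1 to 10 rows; each row shifts and turns the commanded pose from where the row before left it; what a row does not reach is not made up. A row lasts 1/10 s, in which the tool goes at most 50 mm and 8.59 degrees, less where a joint would pass 70% of its speed; a pose out of reach is approached as far as the arm can. A call with a gripper value outside its range is refused whole. The fingers move at their own pace and stop on an object; "newtons" is the grip in N (left out, the last holds). Time passes only in rows, so rows that do not move let the fingers close. It gives the time, the measured TCP pose, the force and the opening at its end, in the units of the state.
- robot.sense(): the state, without advancing time (a new reading comes with each control period).
- optics.read_camera(name): name is "side" or "top"; returns a dict with "color" (480x640x3 uint8, red, green, blue), "depth" (480x640 float32, m along the optical axis (not along the pixel's ray), 0 where there is no reading), "K" (3x3 intrinsics, pixels), "k1" (the pictures are not rectified: a ray, as slopes to the right and down, at radius r is drawn at 1 + k1 r^2 times it, then the intrinsics apply), "R" (3x3) and "t" (3): a world point X has camera coordinates R X + t. Camera axes: x right, y down, z forward; pixel columns grow to the right and rows downward; lengths in m; the calibration is good to about 2 mm. A picture is of the moment at which its call begins.
- robot.job_done(): hands the job in, once; it reports no verdict.
Trained networks look in a picture, given as the dict that the camera call returned (one of the last four; its "shot" number tells which), for a name from the list of things; names that differ only in an ending like _2 or _b are one class to them, and where a whole thing is asked for, a point or a joint stands for the part that bears it (a point fixed in the world has none). Each returns a list of dicts, best first, with "score" (0 to 1); they miss things now and then, are a little off and sometimes report something else, mostly with a low value. They report only what shows in the picture. A call takes as long as a camera call. They do not tell look-alikes from the thing itself.
- nets.boxes_of(picture, name): "at" ([column, row] in pixels, amid what is visible of it).
- nets.masks_of(picture, name): "pixels" (480x640 bool, what is visible of it) and "at" ([column, row] in pixels, amid what is visible of it).
- nets.tip_of(picture, name): "at" ([column, row] in pixels: a listed point, or the origin of a listed thing).
The state is a dict: "time": time; "qpos": joint angles; "dq": joint speeds; "effort": joint torques, N m; "eef_pos": TCP position; "orientation": TCP orientation; "force": force on the tool from outside, world axes, zero at the start; "moment": the same for the moment, N m; "gripper_width": finger opening in m.
Only numpy, scipy, OpenCV 4.12 (cv2) and the standard library are available. Lean on these libraries where they do the work, as an engineer would, in place of code of your own. Each camera call takes 0.05 s, during which the arm holds its last target. There are 200 camera calls.

## Working session

There is one attempt and no reset: what is moved stays moved. The work goes in short steps, Python scripts to look and compute and a tool call to move; the robot and the scene stay as the last step left them, time stands still between calls to the robot, and variables do not carry over. Pictures are saved under pics/ and viewed, about 8 in all and at most 12, crops included, and the job is handed in when it is done.

Besides the shell and the picture viewer there is one more tool, called as name(argument=value, ...) on one line, values as JSON. jog_arm: Moves the arm, as the interface text tells. Its arguments: {"type":"object","properties":{"travel":{"type":"array"},"rot":{"type":"array"},"fingers":{"type":"array"},"newtons":{"type":"number"}},"required":["travel","rot","fingers"]}

```bash
ls; mkdir -p pics
cat > h.py <<'E'
import numpy as np, cv2
from bench import robot, optics, nets
def unproj(p,uv,depth=None,z=None,win=2):
    K,k1,R,t=map(np.asarray,(p["K"],p["k1"],p["R"],p["t"]))
    d=cv2.undistortPoints(np.array([[uv]],float),K,np.array([float(k1),0,0,0]))[0,0]
    ray=np.array([d[0],d[1],1.0]); C=-R.T@t; w=R.T@ray
    if z is not None: return C+w*(z-C[2])/w[2]
    if depth is None:
        c,r=int(round(uv[0])),int(round(uv[1])); q=p["depth"][max(r-win,0):r+win+1,max(c-win,0):c+win+1]; depth=np.median(q[q>0]) if (q>0).any() else np.nan
    return C+w*depth
def proj(p,X):
    K,k1,R,t=map(np.asarray,(p["K"],p["k1"],p["R"],p["t"]))
    return cv2.projectPoints(np.array([X],float),cv2.Rodrigues(R)[0],t.astype(float),K,np.array([float(k1),0,0,0]))[0][0,0]
def cloud(p,m=None):
    K,k1,R,t=map(np.asarray,(p["K"],p["k1"],p["R"],p["t"]))
    m=(p["depth"]>0)&(True if m is None else m); r,c=np.nonzero(m)
    d=cv2.undistortPoints(np.stack([c,r],1)[:,None].astype(float),K,np.array([float(k1),0,0,0]))[:,0]
    X=np.c_[d,np.ones(len(d))]*p["depth"][r,c][:,None]
    return (X-t)@R, np.stack([c,r],1)
def save(n,p): cv2.imwrite(f"pics/{n}.png",p["color"][:,:,::-1])
E
python3 - <<'E'
from h import *
for cam in ("top","side"):
    p=optics.read_camera(cam); save("0"+cam,p)
    print(cam,-np.asarray(p["R"]).T@p["t"],np.asarray(p["R"])[2],p["k1"])
    for n in ("cap_grip","cap_roof","adaptor_top","cam_a_hinge","cam_a_end","small_cap_mid","mallet_mid","glue_bottle_mid","block_a_mid"):
        for o in nets.tip_of(p,n)[:5]: print(n,round(o["score"],2),np.round(o["at"]),np.round(unproj(p,o["at"]),3))
s=robot.sense(); print({k:np.round(v,3) for k,v in s.items()})
E
```

```text
pics
top [0.47894501 0.01205048 1.16330586] [ 0.05920606 -0.01898997 -0.99806514] -0.03391718247228152
cap_grip 0.78 [220. 182.] [0.664 0.184 0.115]
cap_grip 0.61 [255. 267.] [0.489 0.114 0.087]
cap_grip 0.57 [228. 347.] [0.327 0.163 0.113]
cap_grip 0.55 [273. 266.] [0.493 0.078 0.041]
cap_roof 0.71 [257. 268.] [0.487 0.109 0.087]
cap_roof 0.66 [229. 346.] [0.329 0.161 0.114]
adaptor_top 0.6 [404. 276.] [ 0.472 -0.184  0.165]
cam_a_hinge 0.8 [214. 331.] [0.353 0.204 0.049]
cam_a_hinge 0.76 [243. 195.] [0.646 0.146 0.048]
cam_a_hinge 0.73 [243. 273.] [0.477 0.143 0.04 ]
cam_a_end 0.84 [195. 320.] [0.378 0.235 0.089]
cam_a_end 0.53 [263. 190.] [0.651 0.099 0.09 ]
cam_a_end 0.52 [220. 274.] [0.475 0.198 0.002]
small_cap_mid 0.75 [312. 188.] [ 0.663 -0.005  0.048]
small_cap_mid 0.2 [496. 176.] [ 0.695 -0.416  0.036]
mallet_mid 0.64 [495. 172.] [ 0.706 -0.416  0.034]
glue_bottle_mid 0.59 [107. 184.] [0.654 0.41  0.13 ]
block_a_mid 0.96 [325. 155.] [ 0.74  -0.033  0.031]
side [ 0.09475827 -0.70511506  1.17954681] [ 0.31787141  0.5301582  -0.78605983] -0.09836460228081029
cap_grip 0.6 [220.
[... 707 characters left out ...]
mid 0.6 [482. 368.] [ 0.697 -0.425  0.034]
glue_bottle_mid 0.59 [285. 145.] [0.648 0.403 0.111]
block_a_mid 0.7 [397. 247.] [ 0.744 -0.03   0.03 ]
block_a_mid 0.53 [270. 227.] [0.475 0.185 0.061]
{'time': np.float64(1.0), 'qpos': array([-1.326,  0.628,  0.038,  1.517, -0.027,  0.996, -0.02 ]), 'dq': array([-0.001, -0.002, -0.001, -0.001, -0.003,  0.001, -0.001]), 'effort': array([-0.0000e+00, -5.6329e+01,  1.2260e+00, -1.9378e+01,  1.1000e-02,
        2.0000e-03,  0.0000e+00]), 'eef_pos': array([0.199, 0.619, 0.245]), 'orientation': array([ 0.155,  0.988,  0.   , -0.   ]), 'force': array([ 0.478, -0.171,  0.608]), 'moment': array([ 0.042, -0.028,  0.001]), 'gripper_width': np.float64(0.085)}
```

Run:
```python
import cv2
a=cv2.imread("pics/0top.png"); cv2.imwrite("pics/1crop.png",cv2.resize(a[150:380,150:450],None,fx=2.6,fy=2.6,interpolation=cv2.INTER_CUBIC))
```

```text
(no output)
```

View pics/1crop.png

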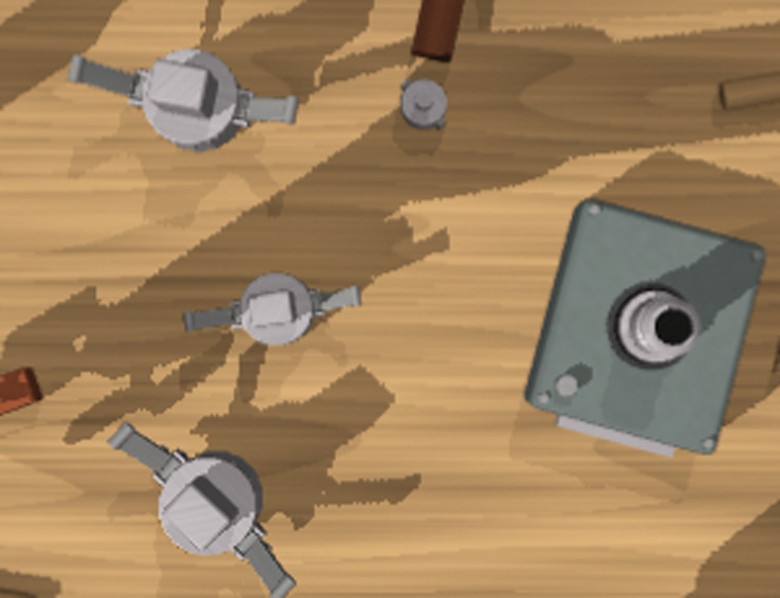

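View pics/0side.png

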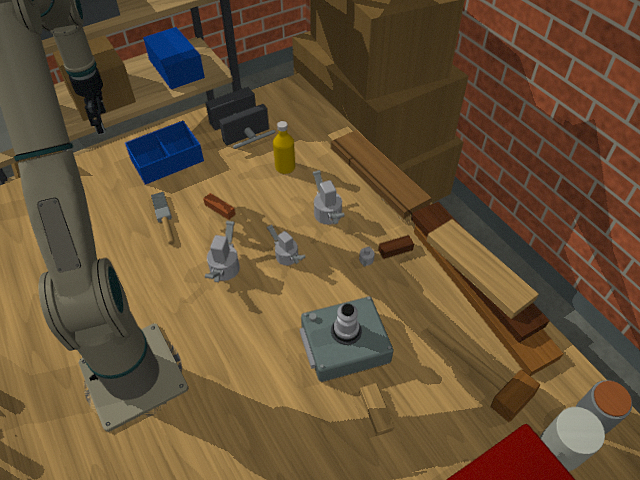

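Run:
```python
from h import *
for cam in ("top","side"):
    p=optics.read_camera(cam); X,_=cloud(p)
    near=np.hypot(X[:,0]-.488,X[:,1]-.11)<.09
    b=X[near&(X[:,2]>.081)&(np.hypot(X[:,0]-.488,X[:,1]-.11)<.035)]
    r=cv2.minAreaRect(b[:,:2].astype(np.float32)*1000); print(cam,"block",len(b),r,b[:,2].mean())
    f=X[near&(X[:,2]>.037)&(X[:,2]<.047)&(np.hypot(X[:,0]-.488,X[:,1]-.11)<.036)]; print("flat",len(f),np.round(cv2.minEnclosingCircle(f[:,:2].astype(np.float32)*1000),1), f[:,2].mean())
    far=X[near&(X[:,2]>.03)&(np.hypot(X[:,0]-.488,X[:,1]-.11)>.045)]
    for s in (1,-1):
        q=far[(far[:,1]-.11)*s>0]; print("arm",len(q),np.round(q.mean(0),4),q[:,2].max())
    n2=np.hypot(X[:,0]-.47,X[:,1]+.186)<.045
    for lo,hi in ((.147,.153),(.153,.158),(.158,.17)):
        q=X[n2&(X[:,2]>lo)&(X[:,2]<hi)]; print("ad",lo,len(q),np.round(q.mean(0),4),np.round(cv2.minEnclosingCircle(q[:,:2].astype(np.float32)*1000)[0],1),np.round(cv2.minEnclosingCircle(q[:,:2].astype(np.float32)*1000)[1],1))
    # tank
    tk=X[(abs(X[:,2]-.07)<.006)&(np.hypot(X[:,0]-.47,X[:,1]+.186)<.14)]; print("tank",cv2.minAreaRect(tk[:,:2].astype(np.float32)*1000),tk[:,2].mean())
    for nm in ("cap_grip","adaptor_top"):
        for o in nets.masks_of(p,nm)[:3]:
            m=o["pixels"]; Y,_=cloud(p,m); print(nm,round(o["score"],2),np.round(o["at"]),m.sum(),np.round(Y.mean(0),3))
```

```text
top block 197 ((486.942626953125, 115.5848159790039), (25.770015716552734, 33.65248489379883), 9.591513633728027) 0.08634892203863867Traceback (most recent call last):
  File "<stdin>", line 7, in <module>
    return _wrapfunc(a, 'round', decimals=decimals, out=out)
    return _wrapit(obj, method, *args, **kwds)
    conv = _array_converter(obj)
ValueError: setting an array element with a sequence. The requested array has an inhomogeneous shape after 1 dimensions. The detected shape was (2,) + inhomogeneous part.
```

Run:
```python
from h import *
ec=lambda q: [np.round(v,1) for v in cv2.minEnclosingCircle(q[:,:2].astype(np.float32)*1000)] if len(q) else None
for cam in ("top","side"):
    p=optics.read_camera(cam); X,_=cloud(p)
    d=np.hypot(X[:,0]-.487,X[:,1]-.1156); b=X[(d<.035)&(X[:,2]>.081)]
    print(cam,"block",len(b),cv2.minAreaRect(b[:,:2].astype(np.float32)*1000),b[:,2].mean())
    f=X[(X[:,2]>.037)&(X[:,2]<.047)&(d<.036)]; print("flat",len(f),ec(f))
    far=X[(d<.09)&(X[:,2]>.03)&(d>.045)]
    for s in (1,-1):
        q=far[(far[:,1]-.1156)*s>0]; print("arm",len(q),np.round(q.mean(0),4),np.round(q[np.argmax(q[:,2])],3))
    n2=np.hypot(X[:,0]-.47,X[:,1]+.186)<.045
    for lo,hi in ((.147,.153),(.153,.158),(.158,.17)):
        q=X[n2&(X[:,2]>lo)&(X[:,2]<hi)]; print("ad",lo,len(q),np.round(q.mean(0),4) if len(q) else 0,ec(q))
    tk=X[(abs(X[:,2]-.07)<.006)&(np.hypot(X[:,0]-.47,X[:,1]+.186)<.14)]; print("tank",cv2.minAreaRect(tk[:,:2].astype(np.float32)*1000),tk[:,2].mean())
```

```text
top block 200 ((486.9524230957031, 115.4371337890625), (25.735654830932617, 34.0400390625), 10.05821704864502) 0.08627088012270252
flat 408 [array([483.2, 114. ]), np.float64(35.3)]
arm 97 [0.4776 0.1744 0.0573] [0.474 0.182 0.068]
arm 86 [0.4963 0.0571 0.0592] [0.502 0.051 0.071]
ad 0.147 84 [ 0.4745 -0.1937  0.1511] [array([ 474.6, -194.6]), np.float64(22.8)]
ad 0.153 155 [ 0.4747 -0.1912  0.1552] [array([ 474.9, -193.1]), np.float64(22.0)]
ad 0.158 172 [ 0.4744 -0.193   0.165 ] [array([ 474.6, -191.7]), np.float64(16.2)]
tank ((474.3922119140625, -193.47494506835938), (158.4290313720703, 177.88534545898438), 75.05113220214844) 0.06725311693123177
side block 97 ((485.75238037109375, 117.75712585449219), (28.18919563293457, 32.416847229003906), 7.825789928436279) 0.08544192683137067
flat 189 [array([484.9, 113.1]), np.float64(34.1)]
arm 80 [0.4755 0.1747 0.0533] [0.466 0.176 0.069]
arm 34 [0.494  0.0565 0.0615] [0.487 0.048 0.073]
ad 0.147 83 [ 0.4698 -0.1981  0.1508] [array([ 474.1, -191.3]), np.float64(23.0)]
ad 0.153 84 [ 0.4679 -0.1961  0.1555] [array([ 472.1, -190.9]), np.float64(21.5)]
ad 0.158 126 [ 0.4727 -0.1915  0.1645] [array([ 473.6, -192. ]), np.float64(16.1)]
tank ((471.92041015625, -192.34915161132812), (160.62875366210938, 178.42062377929688), 74.95249938964844) 0.06691086262742454
```

The look-alikes in the top view are caps at about (220,182), (255,267) and (228,347). The smallest is the middle one at (255,267): its block top is at z≈86 mm and its block is 26×34 mm, which matches the description. The adaptor is at (404,276). The close crop confirms the middle cap is clearly the smallest, with its two arms along ±y.

jog_arm(travel=[[2.4,-4,0],[2.4,-4,0],[2.4,-4,0],[2.4,-4,0],[2.4,-4,0],[2.4,-4,0],[2.4,-4,0],[2.4,-4,0],[2.4,-4,0],[2.4,-4,0]], rot=[[0,0,-0.1],[0,0,-0.1],[0,0,-0.1],[0,0,-0.1],[0,0,-0.1],[0,0,-0.1],[0,0,-0.1],[0,0,-0.1],[0,0,-0.1],[0,0,-0.1]], fingers=[6,6,6,6,6,6,6,6,6,6], newtons=80)

```text
time: 2.15
eef_pos: [0.4396, 0.2174, 0.2457]
orientation: [0.611, 0.792, 0.0, 0.0]
force: [1.4, 0.3, 0.5]
gripper_width: 0.06
```

jog_arm(travel=[[1.2,-2.5,0],[1.2,-2.5,0],[1.2,-2.6,0],[1.14,-2.6,0],[0,0,-4],[0,0,-4],[0,0,-4],[0,0,-3],[0,0,0],[0,0,0]], rot=[[0,0,-0.02],[0,0,-0.02],[0,0,-0.02],[0,0,-0.025],[0,0,0],[0,0,0],[0,0,0],[0,0,0],[0,0,0],[0,0,0]], fingers=[6,6,6,6,6,6,6,6,6,6])

```text
time: 3.15
eef_pos: [0.4864, 0.1168, 0.0956]
orientation: [0.643, 0.766, -0.0, -0.0]
force: [0.7, -0.1, 0.5]
gripper_width: 0.06
```

Run:
```python
from h import *
s=robot.sense(); print(s["eef_pos"],s["orientation"],s["force"])
p=optics.read_camera("side"); save("2",p)
cv2.imwrite("pics/2crop.png",cv2.resize(p["color"][170:300,200:400,::-1],None,fx=3,fy=3,interpolation=cv2.INTER_CUBIC))
```

```text
[0.48642086 0.11675682 0.0956279 ] [ 6.42718117e-01  7.66102737e-01 -1.23647304e-04 -5.51503205e-05] [ 0.74841787 -0.1329657   0.50130673]
```

View pics/2crop.png

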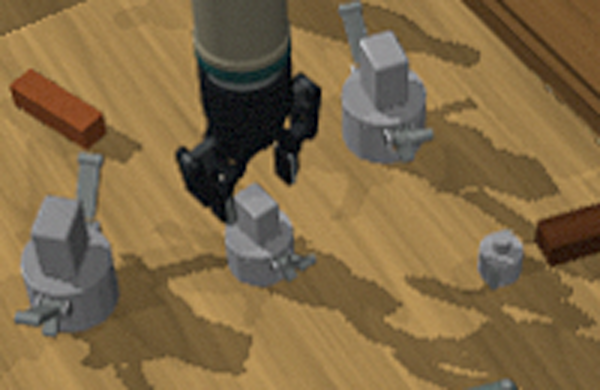

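The crop shows the open jaws straddling the small cap's block, at crop pixel (258,205), with nothing else near them. I'll descend and grip.

jog_arm(travel=[[0.05,-0.1,-1.7],[0,0,-1.7],[0,0,0],[0,0,0],[0,0,0],[0,0,0],[0,0,0],[0,0,0],[0,0,0],[0,0,0]], rot=[[0,0,0],[0,0,0],[0,0,0],[0,0,0],[0,0,0],[0,0,0],[0,0,0],[0,0,0],[0,0,0],[0,0,0]], fingers=[6,6,6,1.5,1.5,1.5,1.5,1.5,1.5,1.5], newtons=90)

```text
time: 4.2
eef_pos: [0.4872, 0.1161, 0.0627]
orientation: [0.643, 0.766, 0.001, 0.0]
force: [-0.5, 0.2, 6.3]
gripper_width: 0.025
```

jog_arm(travel=[[0,0,1],[0,0,2],[0,0,3],[0,0,3.5],[0,0,3.5],[0,0,3],[0,0,2],[0,0,1],[0,0,0],[0,0,0]], rot=[[0,0,0],[0,0,0],[0,0,0],[0,0,0],[0,0,0],[0,0,0],[0,0,0],[0,0,0],[0,0,0],[0,0,0]], fingers=[1.5,1.5,1.5,1.5,1.5,1.5,1.5,1.5,1.5,1.5])

```text
time: 5.2
eef_pos: [0.4858, 0.1159, 0.2506]
orientation: [0.643, 0.766, -0.001, -0.001]
force: [-0.0, 0.8, -3.2]
gripper_width: 0.0248
```

jog_arm(travel=[[-0.1,-2,0],[-0.1,-3.5,0],[-0.1,-4,0],[-0.1,-4,0],[-0.1,-4,0],[-0.1,-4,0],[-0.1,-4,0],[-0.1,-3,0],[-0.2,-2.3,0],[0,0,0]], rot=[[0,0,0],[0,0,0],[0,0,0],[0,0,0],[0,0,0],[0,0,0],[0,0,0],[0,0,0],[0,0,0],[0,0,0]], fingers=[1.5,1.5,1.5,1.5,1.5,1.5,1.5,1.5,1.5,1.5])

```text
time: 6.2
eef_pos: [0.4749, -0.1964, 0.25]
orientation: [0.645, 0.764, -0.002, -0.0]
force: [-0.2, 0.5, -3.7]
gripper_width: 0.0253
```

Run:
```python
from h import *
s=robot.sense(); print(s["eef_pos"],s["orientation"],s["force"])
for cam in("side","top"):
    p=optics.read_camera(cam); save("3"+cam,p)
    X,uv=cloud(p); d=np.hypot(X[:,0]-.4745,X[:,1]+.193)
    sk=X[(d<.045)&(X[:,2]>.190)&(X[:,2]<.214)]
    if len(sk)>20:
        from scipy.optimize import least_squares
        r=least_squares(lambda c:np.hypot(sk[:,0]-c[0],sk[:,1]-c[1])-.030,[.474,-.193],loss="soft_l1",f_scale=.001); print(cam,"skirt",len(sk),r.x,np.abs(r.fun).mean())
        ad=X[(d<.035)&(X[:,2]>.1)&(X[:,2]<.129)]
        r=least_squares(lambda c:np.hypot(ad[:,0]-c[0],ad[:,1]-c[1])-.0225,[.474,-.193],loss="soft_l1",f_scale=.001); print(cam,"adaptor",len(ad),r.x,np.abs(r.fun).mean())
p=optics.read_camera("side")
cv2.imwrite("pics/3crop.png",cv2.resize(p["color"][220:400,260:440,::-1],None,fx=3.3,fy=3.3,interpolation=cv2.INTER_CUBIC))
```

```text
[ 0.47486301 -0.19639495  0.24998842] [ 6.45101113e-01  7.64095097e-01 -1.76562027e-03 -3.45482870e-04] [-0.16259034  0.47451285 -3.7113378 ]
side skirt 149 [ 0.47478109 -0.19398688] 0.0018431987193007011
side adaptor 161 [ 0.47420628 -0.1895822 ] 0.0012160782912573923
top skirt 42 [ 0.47561315 -0.19406038] 0.0006551781738834192
top adaptor 27 [ 0.47446918 -0.19423829] 0.00040674728106548274
```

View pics/3crop.png

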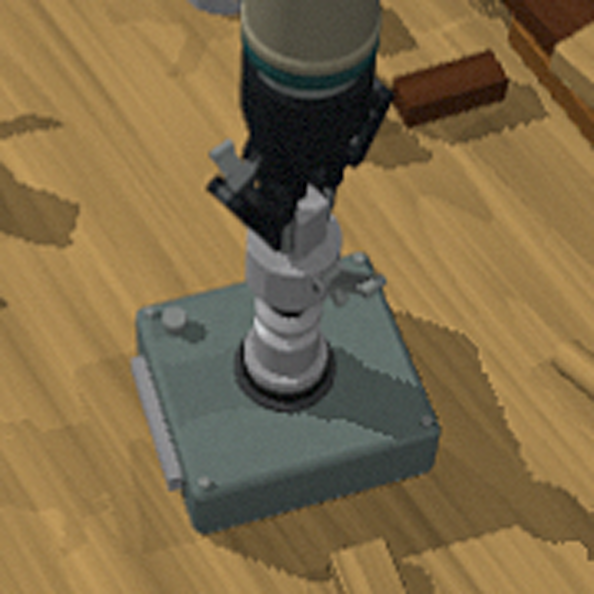

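The crop shows the cap held upright just above the adaptor, with the black bung visible under its rim at (292,310). Next I let the arm settle and read the pose.

jog_arm(travel=[[0,0,0],[0,0,0],[0,0,0]], rot=[[0,0,0],[0,0,0],[0,0,0]], fingers=[1.5,1.5,1.5])

```text
time: 6.65
eef_pos: [0.4768, -0.1913, 0.2512]
orientation: [0.642, 0.767, 0.0, -0.0]
force: [-0.7, -0.9, -4.0]
gripper_width: 0.0249
```

```bash
cat > m.py <<'E'
from h import *
from scipy.optimize import least_squares
def fit(p,zlo,zhi,r,sky=False):
    # fit a vertical cylinder seen in depth: keep only its side wall points
    X,_=cloud(p); d=np.hypot(X[:,0]-.4745,X[:,1]+.193)
    q=X[(d<r+.012)&(X[:,2]>zlo)&(X[:,2]<zhi)]
    f=least_squares(lambda c:np.hypot(q[:,0]-c[0],q[:,1]-c[1])-r,[.474,-.193],loss="cauchy",f_scale=.0007)
    return np.round(f.x,4),len(q),round(float(np.median(np.abs(f.fun))),4)
E
python3 - <<'E'
from m import *
s=robot.sense(); print(s["eef_pos"],s["orientation"],s["force"])
p=optics.read_camera("side")
for a,b in ((.192,.200),(.200,.212),(.215,.226)): print("skirt",a,fit(p,a,b,.030))
for a,b in ((.105,.118),(.118,.13),(.143,.150)): print("ad",a,fit(p,a,b,.0225))
p=optics.read_camera("top")
for a,b in ((.192,.212),(.222,.234)): print("skirt top",a,fit(p,a,b,.030))
E
```

```text
[ 0.47681777 -0.19127722  0.25124432] [ 6.42045839e-01  7.66666231e-01  8.13449529e-05 -1.53539368e-04] [-0.65619158 -0.93233538 -3.95800784]
skirt 0.192 (array([ 0.4765, -0.1874]), 46, 0.0007)
skirt 0.2 (array([ 0.4771, -0.1884]), 73, 0.001)
skirt 0.215 (array([ 0.477 , -0.1891]), 106, 0.0013)
ad 0.105 (array([ 0.4743, -0.1899]), 53, 0.0005)
ad 0.118 (array([ 0.4743, -0.1896]), 105, 0.001)
ad 0.143 (array([ 0.4749, -0.189 ]), 39, 0.001)
skirt top 0.192 (array([ 0.4772, -0.1918]), 34, 0.0002)
skirt top 0.222 (array([ 0.4778, -0.1947]), 341, 0.0037)
```

jog_arm(travel=[[-0.12,-0.05,-0.8],[-0.12,-0.05,-0.8],[0,0,-0.8],[0,0,-0.4],[0,0,0],[0,0,0],[0,0,0]], rot=[[0,0,0],[0,0,0],[0,0,0],[0,0,0],[0,0,0],[0,0,0],[0,0,0]], fingers=[1.5,1.5,1.5,1.5,1.5,1.5,1.5])

```text
time: 7.45
eef_pos: [0.4745, -0.1933, 0.2235]
orientation: [0.643, 0.766, 0.0, 0.0]
force: [-0.1, -0.3, -3.9]
gripper_width: 0.0251
```

Run:
```python
from m import *
s=robot.sense(); print(s["eef_pos"],s["orientation"],s["force"])
p=optics.read_camera("side"); dz=s["eef_pos"][2]-.0627
for a,b in ((.004,.014),(.014,.024),(.027,.038)): print("skirt",a,fit(p,a+dz,b+dz,.030))
for a,b in ((.105,.118),(.118,.13)): print("ad",a,fit(p,a,b,.0225))
p=optics.read_camera("top")
print("skirt top",fit(p,dz+.004,dz+.024,.030))
```

```text
[ 0.47450206 -0.19327128  0.22354884] [6.42627841e-01 7.66178415e-01 1.08068248e-04 2.88519713e-04] [-0.12453217 -0.29260595 -3.86665714]
skirt 0.004 (array([ 0.4744, -0.1901]), 54, 0.0006)
skirt 0.014 (array([ 0.4744, -0.19  ]), 57, 0.0009)
skirt 0.027 (array([ 0.4757, -0.1916]), 106, 0.0015)
ad 0.105 (array([ 0.4739, -0.19  ]), 57, 0.0006)
ad 0.118 (array([ 0.4744, -0.1898]), 90, 0.0012)
skirt top (array([ 0.4752, -0.1936]), 27, 0.0002)
```

jog_arm(travel=[[0,0,-0.3],[0,0,-0.3],[0,0,-0.3],[0,0,-0.3],[0,0,0],[0,0,0]], rot=[[0,0,0],[0,0,0],[0,0,0],[0,0,0],[0,0,0],[0,0,0]], fingers=[1.5,1.5,1.5,1.5,1.5,1.5])

```text
time: 8.15
eef_pos: [0.4742, -0.1931, 0.2112]
orientation: [0.643, 0.766, -0.0, -0.0]
force: [-0.4, 0.3, -4.4]
gripper_width: 0.0249
```

jog_arm(travel=[[0,0,-0.3],[0,0,-0.3],[0,0,-0.3],[0,0,-0.3],[0,0,0],[0,0,0]], rot=[[0,0,0],[0,0,0],[0,0,0],[0,0,0],[0,0,0],[0,0,0]], fingers=[1.5,1.5,1.5,1.5,1.5,1.5])

```text
time: 8.75
eef_pos: [0.4742, -0.1931, 0.1992]
orientation: [0.643, 0.766, -0.0, -0.0]
force: [0.7, 0.9, -5.1]
gripper_width: 0.0252
```

jog_arm(travel=[[0,0,-0.25],[0,0,-0.25],[0,0,-0.2],[0,0,0],[0,0,0]], rot=[[0,0,0],[0,0,0],[0,0,0],[0,0,0],[0,0,0]], fingers=[1.5,1.5,1.5,1.5,1.5])

```text
time: 9.25
eef_pos: [0.4742, -0.1931, 0.1922]
orientation: [0.643, 0.766, -0.0, -0.0]
force: [0.8, -0.8, -3.3]
gripper_width: 0.0252
```

jog_arm(travel=[[0,0,-0.1],[0,0,-0.1],[0,0,0],[0,0,0]], rot=[[0,0,0],[0,0,0],[0,0,0],[0,0,0]], fingers=[1.5,1.5,1.5,1.5])

```text
time: 9.65
eef_pos: [0.4744, -0.1932, 0.1907]
orientation: [0.643, 0.766, 0.0, 0.0]
force: [-0.6, 0.4, 1.6]
gripper_width: 0.0247
```

jog_arm(travel=[[0,0,-0.1],[0,0,-0.1],[0,0,-0.1],[0,0,0],[0,0,0]], rot=[[0,0,0],[0,0,0],[0,0,0],[0,0,0],[0,0,0]], fingers=[1.5,1.5,1.5,1.5,1.5])

```text
time: 10.15
eef_pos: [0.4745, -0.1933, 0.188]
orientation: [0.643, 0.766, 0.0, 0.0]
force: [-1.9, 1.6, 7.1]
gripper_width: 0.025
```

jog_arm(travel=[[0,0,-0.1],[0,0,-0.1],[0,0,-0.1],[0,0,0],[0,0,0]], rot=[[0,0,0],[0,0,0],[0,0,0],[0,0,0],[0,0,0]], fingers=[1.5,1.5,1.5,1.5,1.5])

```text
time: 10.65
eef_pos: [0.4744, -0.1932, 0.185]
orientation: [0.643, 0.766, 0.0, 0.0]
force: [-2.3, 1.3, 7.4]
gripper_width: 0.025
```

jog_arm(travel=[[0,0,-0.1],[0,0,-0.1],[0,0,-0.1],[0,0,0],[0,0,0]], rot=[[0,0,0],[0,0,0],[0,0,0],[0,0,0],[0,0,0]], fingers=[1.5,1.5,1.5,1.5,1.5])

```text
time: 11.15
eef_pos: [0.4744, -0.1932, 0.182]
orientation: [0.643, 0.766, 0.0, 0.0]
force: [-2.1, 0.4, 7.2]
gripper_width: 0.0249
```

jog_arm(travel=[[0,0,-0.1],[0,0,-0.1],[0,0,0],[0,0,0]], rot=[[0,0,0],[0,0,0],[0,0,0],[0,0,0]], fingers=[1.5,1.5,1.5,1.5])

```text
time: 11.55
eef_pos: [0.4744, -0.1932, 0.18]
orientation: [0.643, 0.766, 0.0, 0.0]
force: [-1.6, 1.0, 7.7]
gripper_width: 0.0251
```

jog_arm(travel=[[0,0,-0.05],[0,0,-0.05],[0,0,0],[0,0,0]], rot=[[0,0,0],[0,0,0],[0,0,0],[0,0,0]], fingers=[1.5,1.5,1.5,1.5])

```text
time: 11.95
eef_pos: [0.4745, -0.1933, 0.179]
orientation: [0.643, 0.766, 0.0, 0.0]
force: [-2.5, 1.1, 7.9]
gripper_width: 0.0249
```

jog_arm(travel=[[0,0,-0.05],[0,0,0],[0,0,0]], rot=[[0,0,0],[0,0,0],[0,0,0]], fingers=[1.5,1.5,1.5])

```text
time: 12.25
eef_pos: [0.4745, -0.1933, 0.1785]
orientation: [0.643, 0.766, 0.0, 0.0]
force: [-1.7, 0.9, 8.0]
gripper_width: 0.025
```

jog_arm(travel=[[0,0,-0.05],[0,0,0],[0,0,0]], rot=[[0,0,0],[0,0,0],[0,0,0]], fingers=[1.5,1.5,1.5])

```text
time: 12.55
eef_pos: [0.4745, -0.1933, 0.178]
orientation: [0.643, 0.766, 0.0, 0.0]
force: [-1.9, 0.6, 8.4]
gripper_width: 0.0252
```

jog_arm(travel=[[0,0,-0.05],[0,0,0],[0,0,0]], rot=[[0,0,0],[0,0,0],[0,0,0]], fingers=[1.5,1.5,1.5])

```text
time: 12.85
eef_pos: [0.4744, -0.1933, 0.1777]
orientation: [0.643, 0.766, 0.0, 0.0]
force: [-3.2, 1.6, 9.3]
gripper_width: 0.0253
```

Run:
```python
from m import *
s=robot.sense(); print(s["eef_pos"],s["force"])
for i in range(4):
    p=optics.read_camera("side"); print(robot.sense()["force"].round(1) if hasattr(s["force"],"round") else robot.sense()["force"])
```

```text
[ 0.47444471 -0.19327558  0.17765038] [-3.1992829   1.61016194  9.33332743]
[-2.8  0.3  9.3]
[-2.4  0.8  8.1]
[-3.3  0.5  9.5]
[-2.2  1.4  9.2]
```

jog_arm(travel=[[0,0,-0.05],[0,0,0],[0,0,0]], rot=[[0,0,0],[0,0,0],[0,0,0]], fingers=[1.5,1.5,1.5])

```text
time: 13.35
eef_pos: [0.4745, -0.1933, 0.1772]
orientation: [0.643, 0.766, 0.0, 0.0]
force: [-2.8, 1.5, 10.8]
gripper_width: 0.0251
```

Run:
```python
from m import *
s=robot.sense(); print(s["eef_pos"],s["force"])
for i in range(4):
    p=optics.read_camera("side"); s=robot.sense(); print(np.round(s["force"],1),np.round(s["eef_pos"],4))
```

```text
[ 0.47446752 -0.19326018  0.17724595] [-2.7749814   1.46235641 10.78465501]
[-2.4  1.7 10.7] [ 0.4745 -0.1932  0.1773]
[-2.7  2.1 11.2] [ 0.4745 -0.1932  0.1773]
[-3.7  0.1 10.8] [ 0.4745 -0.1933  0.1773]
[-2.2  2.   9.9] [ 0.4745 -0.1933  0.1773]
```

jog_arm(travel=[[0,0,0.1],[0,0,0.1],[0,0,0.1],[0,0,0.1],[0,0,0],[0,0,0],[0,0,0]], rot=[[0,0,0],[0,0,0],[0,0,0],[0,0,0],[0,0,0],[0,0,0],[0,0,0]], fingers=[1.5,1.5,1.5,1.5,1.5,1.5,1.5])

```text
time: 14.25
eef_pos: [0.4744, -0.1932, 0.1803]
orientation: [0.643, 0.766, 0.0, 0.0]
force: [-1.1, 0.6, 2.7]
gripper_width: 0.0252
```

jog_arm(travel=[[0,0,0],[0,0,0],[0,0,0],[0,0,0],[0,0,0],[0,0,0],[0,0,3],[0,0,4],[0,0,4],[0,0,1]], rot=[[0,0,0],[0,0,0],[0,0,0],[0,0,0],[0,0,0],[0,0,0],[0,0,0],[0,0,0],[0,0,0],[0,0,0]], fingers=[3,4,5,5,5,5,5,5,5,5])

```text
time: 15.25
eef_pos: [0.4761, -0.1944, 0.3044]
orientation: [0.643, 0.766, 0.001, 0.004]
force: [1.2, -0.3, -0.3]
gripper_width: 0.0501
```

jog_arm(travel=[[-0.5,2.5,0],[-0.5,2.5,0],[-0.45,2.5,0],[0,0,-2],[0,0,-1.5],[0,0,0],[0,0,0]], rot=[[0,0,0],[0,0,0],[0,0,0],[0,0,0],[0,0,0],[0,0,0],[0,0,0]], fingers=[0,0,0,0,0,0,0])

```text
time: 15.95
eef_pos: [0.4596, -0.1182, 0.2652]
orientation: [0.643, 0.766, -0.0, -0.0]
force: [-0.4, 1.2, -1.1]
gripper_width: 0.0001
```

Run:
```python
from m import *
s=robot.sense(); print(s["eef_pos"],s["orientation"],s["force"],s["gripper_width"])
C=np.array([.4745,-.193]); ux=np.array([.985,.174]); uy=np.array([-.174,.985])
for cam in("side","top"):
    p=optics.read_camera(cam); save("4"+cam,p); X,_=cloud(p); d=X[:,:2]-C; L=np.c_[d@ux,d@uy,X[:,2]]
    m=(abs(L[:,0])<.017)&(abs(L[:,1])<.1)&(L[:,2]>.125)&(L[:,2]<.222)
    b=L[m&(abs(L[:,1])<.022)&(L[:,2]>.19)]; print(cam,"block",len(b),b.mean(0).round(4),np.percentile(b[:,2],[50,90]).round(4))
    fl=L[(np.hypot(L[:,0],L[:,1])<.03)&(abs(L[:,2]-.16)<.006)]; print("flat",len(fl),np.median(fl[:,2]) if len(fl) else 0)
    for sg in(1,-1):
        for a in (.045,.052,.059,.066,.073,.08):
            q=L[m&(L[:,1]*sg>a)&(L[:,1]*sg<=a+.007)]
            if len(q): print(sg,a,len(q),q.mean(0).round(4),q[:,2].max().round(4))
p=optics.read_camera("side")
cv2.imwrite("pics/4crop.png",cv2.resize(p["color"][220:400,260:440,::-1],None,fx=3.3,fy=3.3,interpolation=cv2.INTER_CUBIC))
```

```text
[ 0.4595737  -0.11823744  0.26519352] [ 6.42764812e-01  7.66063451e-01 -2.66925974e-04 -3.37483717e-04] [-0.35664212  1.20174448 -1.1197953 ] 8.87082936530646e-05
side block 221 [-0.0024  0.0004  0.2022] [0.2035 0.2069]
flat 285 0.16016749424957244
1 0.045 30 [-0.0009  0.0483  0.1606] 0.1668
1 0.052 27 [0.0003 0.0553 0.169 ] 0.1768
1 0.059 29 [-1.000e-04  6.270e-02  1.758e-01] 0.1831
1 0.066 30 [1.000e-04 7.000e-02 1.821e-01] 0.1888
1 0.073 7 [-0.0019  0.0753  0.1821] 0.1865
-1 0.045 18 [-0.002  -0.048   0.1679] 0.1733
-1 0.052 17 [-0.0026 -0.0554  0.1755] 0.1784
-1 0.059 18 [-0.0012 -0.0625  0.1822] 0.1858
-1 0.066 18 [-0.0014 -0.0681  0.1852] 0.1917<stdin>:7: RuntimeWarning: Mean of empty slice.
  ret = um.true_divide(
Traceback (most recent call last):
IndexError: index -1 is out of bounds for axis 0 with size 0
```

Cap height fits being home: block top 203.5 mm, flat 160 mm, so the roof is within about 1 mm of the sprung-back adaptor top. Both arms are up at 45°. Now I press arm A, on the +y side.

jog_arm(travel=[[0.15,0.03,-2.2],[0,0,-2],[0,0,-1.5],[0,0,-0.5],[0,0,0],[-0.03,0.15,-0.5],[-0.03,0.15,-0.5],[-0.03,0.15,-0.5],[-0.01,0.1,-0.5],[0,0,0]], rot=[[0,0,0],[0,0,0],[0,0,0],[0,0,0],[0,0,0],[0,0,0],[0,0,0],[0,0,0],[0,0,0],[0,0,0]], fingers=[0,0,0,0,0,0,0,0,0,0])

```text
time: 17.05
eef_pos: [0.4602, -0.1107, 0.1831]
orientation: [0.642, 0.767, 0.001, -0.001]
force: [-0.9, 3.1, 3.4]
gripper_width: 0.0001
```

```bash
cat > st.py <<'E'
from m import *
import sys
C=np.array([.4745,-.193]); ux=np.array([.985,.174]); uy=np.array([-.174,.985])
def rep(name=None,crop=True):
    s=robot.sense(); d=s["eef_pos"][:2]-C
    print("t",s["time"],"tcp x,u,z mm",np.round([d@ux*1e3,d@uy*1e3,s["eef_pos"][2]*1e3],1),"F",np.round(s["force"],1))
    p=optics.read_camera("side"); X,_=cloud(p); e=X[:,:2]-C; L=np.c_[e@ux,e@uy,X[:,2]]
    q=L[(np.hypot(L[:,0],L[:,1])<.024)&(abs(L[:,2]-.204)<.007)&(abs(L[:,1])<.017)]; print("block top",np.median(q[:,2]).round(4),len(q))
    m=(abs(L[:,0])<.010)&(L[:,2]>.09)&(L[:,2]<.21)
    for sg in(1,-1):
        w=L[m&(L[:,1]*sg>.044)&(L[:,1]*sg<.09)]; w=w[np.argsort(w[:,1]*sg)]
        for g in np.array_split(w,4):
            if len(g): print(sg,len(g),(g.mean(0)[1:]*1e3).round(1))
    if name:
        cv2.imwrite(f"pics/{name}.png",cv2.resize(p["color"][220:400,260:440,::-1],None,fx=3.3,fy=3.3,interpolation=cv2.INTER_CUBIC))
E
python3 -c "
from st import *
rep('5')"
```

```text
t 17.05 tcp x,u,z mm [  0.3  83.6 183.1] F [-0.9  3.1  3.4]
block top 0.2035 167
1 44 [ 50.6 156.3]
1 43 [ 64.6 162.4]
1 43 [ 74.6 183.4]
1 43 [ 78.4 183.1]
-1 18 [-46.2 162.3]
-1 18 [-53.9 177.6]
-1 18 [-61.8 186.1]
-1 18 [-66.4 186.4]
```

View pics/5.png

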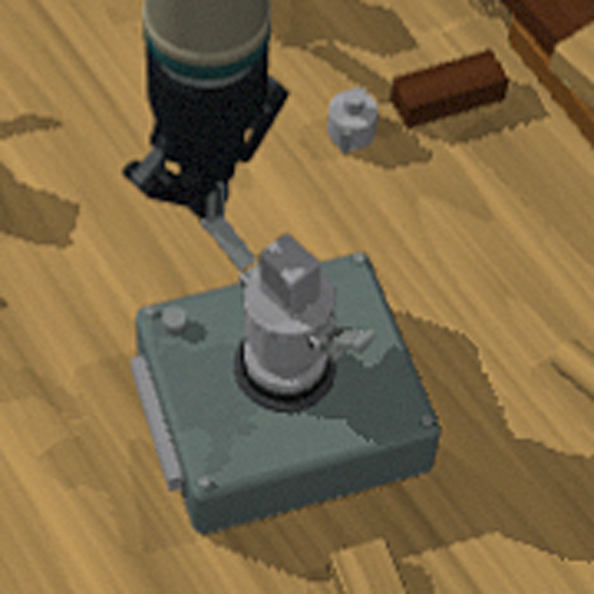

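The picture shows the cap seated on the adaptor and the shut fingertips on arm A's end at (210,215), with the arm partly down. I'll continue along the arc.

jog_arm(travel=[[-0.02,0.08,-0.4],[-0.01,0.08,-0.4],[0,0.06,-0.4],[0,0.02,-0.4],[0,0,-0.4],[0,-0.03,-0.4],[0,-0.05,-0.4],[0.01,-0.07,-0.4],[0,0,0],[0,0,0]], rot=[[0,0,0],[0,0,0],[0,0,0],[0,0,0],[0,0,0],[0,0,0],[0,0,0],[0,0,0],[0,0,0],[0,0,0]], fingers=[0,0,0,0,0,0,0,0,0,0])

```text
time: 18.1
eef_pos: [0.46, -0.1118, 0.1512]
orientation: [0.643, 0.766, -0.0, 0.0]
force: [-0.8, -0.3, 0.8]
gripper_width: -0.0001
```

```bash
python3 -c "
from st import *
rep()"
```

```text
t 18.1 tcp x,u,z mm [ -0.2  82.5 151.2] F [-0.8 -0.3  0.8]
block top 0.2041 169
1 46 [ 54.2 144.8]
1 46 [ 69.9 173.4]
1 45 [ 73.9 163.7]
1 45 [ 77.5 161.6]
-1 18 [-46.4 163.6]
-1 18 [-54.1 177.8]
-1 18 [-61.7 185.8]
-1 17 [-66.4 187.2]
```

jog_arm(travel=[[0.02,-0.12,-0.34],[0.02,-0.12,-0.34],[0.02,-0.12,-0.34],[0.02,-0.12,-0.34],[0.03,-0.18,-0.25],[0.03,-0.18,-0.2],[0.03,-0.18,-0.2],[0,0,0],[0,0,0]], rot=[[0,0,0],[0,0,0],[0,0,0],[0,0,0],[0,0,0],[0,0,0],[0,0,0],[0,0,0],[0,0,0]], fingers=[0,0,0,0,0,0,0,0,0])

```text
time: 19.05
eef_pos: [0.4616, -0.1217, 0.1311]
orientation: [0.643, 0.766, -0.0, -0.0]
force: [1.0, -0.4, 1.4]
gripper_width: -0.0003
```

```bash
python3 -c "
from st import *
rep()"
```

```text
t 19.05 tcp x,u,z mm [ -0.3  72.5 131.1] F [ 1.  -0.4  1.4]
block top 0.204 155
1 41 [ 56.  164.3]
1 40 [ 62.  163.2]
1 40 [ 64.2 152.9]
1 40 [ 67.3 140.3]
-1 17 [-47.5 170.6]
-1 17 [-54.4 180.8]
-1 16 [-61.2 187.8]
-1 16 [-65.7 188.8]
```

jog_arm(travel=[[0.03,-0.15,-0.15],[0.03,-0.15,-0.15],[0.02,-0.12,-0.1],[0,0,0],[0,0,0]], rot=[[0,0,0],[0,0,0],[0,0,0],[0,0,0],[0,0,0]], fingers=[0,0,0,0,0])

```text
time: 19.6
eef_pos: [0.4625, -0.1259, 0.1272]
orientation: [0.643, 0.766, -0.0, -0.0]
force: [-0.4, 1.4, 2.5]
gripper_width: 0.0002
```

jog_arm(travel=[[0.01,-0.08,-0.04],[0,0,0],[0,0,0]], rot=[[0,0,0],[0,0,0],[0,0,0]], fingers=[0,0,0])

```text
time: 19.9
eef_pos: [0.4626, -0.1265, 0.1268]
orientation: [0.643, 0.766, 0.0, -0.0]
force: [0.1, 1.4, 2.1]
gripper_width: -0.0001
```

jog_arm(travel=[[0.01,-0.08,-0.04],[0,0,0],[0,0,0]], rot=[[0,0,0],[0,0,0],[0,0,0]], fingers=[0,0,0])

```text
time: 20.2
eef_pos: [0.4627, -0.1273, 0.1264]
orientation: [0.643, 0.766, 0.0, -0.0]
force: [-0.5, 2.0, 2.0]
gripper_width: 0.0001
```

jog_arm(travel=[[0.01,-0.08,-0.04],[0,0,0],[0,0,0]], rot=[[0,0,0],[0,0,0],[0,0,0]], fingers=[0,0,0])

```text
time: 20.5
eef_pos: [0.4628, -0.1282, 0.126]
orientation: [0.643, 0.766, 0.0, -0.0]
force: [-0.1, 3.2, 2.5]
gripper_width: -0.0002
```

```bash
python3 -c "
from st import *
rep('6')"
```

```text
t 20.5 tcp x,u,z mm [ -0.2  65.9 126. ] F [-0.1  3.2  2.5]
block top 0.2046 153
1 37 [ 50.9 176.8]
1 37 [ 55.9 161. ]
1 37 [ 57.9 144.3]
1 36 [ 60.3 134.1]
-1 18 [-46.7 166.4]
-1 17 [-54.1 180.6]
-1 17 [-61.1 188.7]
-1 17 [-65.6 189. ]
```

View pics/6.png

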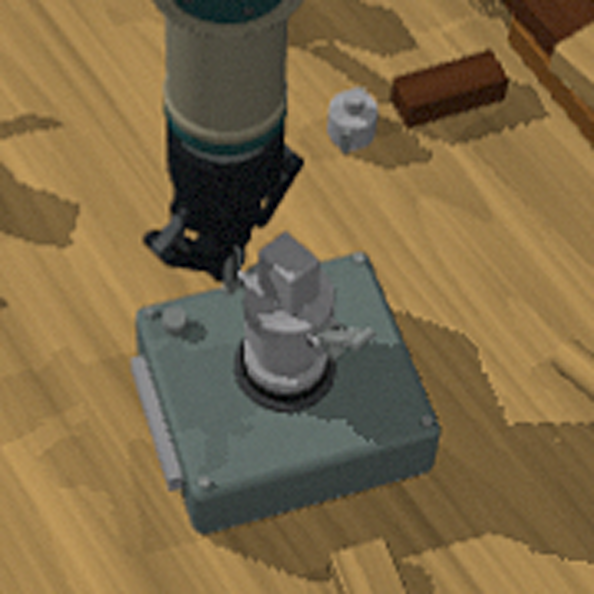

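Arm A hangs steeply behind the fingertip at (235,270), and the cap is still seated. I take one or two small steps to confirm the stop.

jog_arm(travel=[[0.02,-0.1,-0.03],[0,0,0],[0,0,0]], rot=[[0,0,0],[0,0,0],[0,0,0]], fingers=[0,0,0])

```text
time: 20.85
eef_pos: [0.463, -0.1292, 0.1256]
orientation: [0.643, 0.766, -0.0, -0.0]
force: [-0.6, 2.9, 0.8]
gripper_width: 0.0
```

```bash
python3 -c "
from st import *
for i in range(3):
    optics.read_camera('top'); print(np.round(robot.sense()['force'],1))
rep()"
```

```text
[0.1 2.6 0.4]
[-0.9  2.6  0.7]
[-0.7  2.8  0.9]
t 21.0 tcp x,u,z mm [ -0.2  64.9 125.7] F [-0.7  2.8  0.9]
block top 0.2049 157
1 36 [ 50.6 178.3]
1 35 [ 55.  155.8]
1 35 [ 56.6 146.4]
1 35 [ 59.8 133.5]
-1 17 [-47.  166.9]
-1 17 [-54.1 180.9]
-1 17 [-61.1 188.6]
-1 16 [-65.7 188.9]
```

jog_arm(travel=[[0.02,-0.1,0],[0,0,0],[0,0,0]], rot=[[0,0,0],[0,0,0],[0,0,0]], fingers=[0,0,0])

```text
time: 21.35
eef_pos: [0.463, -0.1297, 0.1256]
orientation: [0.642, 0.766, 0.0, -0.001]
force: [0.6, 5.7, 0.1]
gripper_width: 0.0001
```

jog_arm(travel=[[0.02,-0.1,0],[0,0,0],[0,0,0]], rot=[[0,0,0],[0,0,0],[0,0,0]], fingers=[0,0,0])

```text
time: 21.65
eef_pos: [0.4631, -0.1299, 0.1255]
orientation: [0.642, 0.766, 0.0, -0.001]
force: [-0.3, 7.1, 0.6]
gripper_width: -0.0005
```

```bash
python3 -c "
from st import *
for i in range(2):
    optics.read_camera('top'); print(np.round(robot.sense()['force'],1))
rep()"
```

```text
[-0.4  6.8  0. ]
[-1.   6.5  1.8]
t 21.75 tcp x,u,z mm [ -0.3  64.1 125.5] F [-1.   6.5  1.8]
block top 0.2049 160
1 37 [ 49.6 176.6]
1 36 [ 54.  156.5]
1 36 [ 56.  144.2]
1 36 [ 58.6 136. ]
-1 17 [-46.3 166. ]
-1 17 [-53.8 180.6]
-1 17 [-61.1 189.4]
-1 16 [-65.6 189. ]
```

The arm now resists at 7 N with almost no movement, so it is on its stop. I back off and look.

jog_arm(travel=[[-0.25,1.4,0],[-0.3,1.6,0],[0,0,4],[0,0,4.5],[0,0,4.5],[0,0,1],[0,0,0],[0,0,0]], rot=[[0,0,0],[0,0,0],[0,0,0],[0,0,0],[0,0,0],[0,0,0],[0,0,0],[0,0,0]], fingers=[0,0,0,0,0,0,0,0])

```text
time: 22.6
eef_pos: [0.4574, -0.1011, 0.2648]
orientation: [0.643, 0.766, -0.0, -0.0]
force: [-0.2, 0.5, -0.9]
gripper_width: -0.0
```

jog_arm(travel=[[0.5,-2.8,0],[0.5,-2.8,0],[0.5,-2.8,0],[0.5,-2.8,0],[0.5,-2.8,0],[0.5,-2.8,0],[0,0,0],[0,0,0]], rot=[[0,0,0],[0,0,0],[0,0,0],[0,0,0],[0,0,0],[0,0,0],[0,0,0],[0,0,0]], fingers=[0,0,0,0,0,0,0,0])

```text
time: 23.4
eef_pos: [0.4868, -0.2692, 0.2635]
orientation: [0.643, 0.766, -0.001, -0.002]
force: [0.7, 0.0, -0.6]
gripper_width: 0.0001
```

Run:
```python
from st import *
rep()
p=optics.read_camera("top"); X,_=cloud(p); e=X[:,:2]-C; L=np.c_[e@ux,e@uy,X[:,2]]
m=(abs(L[:,0])<.009)&(L[:,2]>.09)&(L[:,2]<.22)
for a in np.arange(-.08,.08,.006):
    q=L[m&(L[:,1]>a)&(L[:,1]<a+.006)]
    if len(q): print((a*1e3).round(),len(q),(np.median(q,0)[1:]*1e3).round(1))
a=p["color"][230:330,350:460,::-1]; cv2.imwrite("pics/7.png",cv2.resize(a,None,fx=5,fy=5,interpolation=cv2.INTER_CUBIC))
```

```text
t 23.4 tcp x,u,z mm [ -1.2 -77.2 263.5] F [ 0.7  0.  -0.6]
block top 0.2044 143
1 6 [ 48.3 129.2]
1 6 [ 54.4 119.5]
1 6 [ 58.9 113.4]
1 6 [ 63.3 110.4]
-1 18 [-46.7 166.2]
-1 18 [-54.1 175.4]
-1 18 [-62.5 183.7]
-1 18 [-67.4 184.7]
-74.0 19 [-69.8 186.1]
-68.0 29 [-64.9 184.4]
-62.0 28 [-59.4 177.5]
-56.0 30 [-52.7 173.2]
-50.0 25 [-46.9 166.4]
-44.0 33 [-41.1 160.5]
-38.0 24 [-35.3 155.6]
-32.0 17 [-28.9 158.4]
-20.0 16 [-15.5 204.2]
-14.0 29 [-10.8 205.4]
-8.0 32 [ -5.5 205.5]
-2.0 31 [  1.3 205.5]
4.0 27 [  7.1 205.4]
10.0 37 [ 13.4 205.2]
16.0 64 [ 16.9 172.6]
22.0 34 [ 25.8 160.9]
28.0 29 [ 31.  155.6]
34.0 33 [ 37.4 153. ]
40.0 27 [ 43.  138.9]
46.0 27 [ 49.2 127.3]
52.0 27 [ 55. 116.]
58.0 13 [ 59.4 111.2]
```

View pics/7.png

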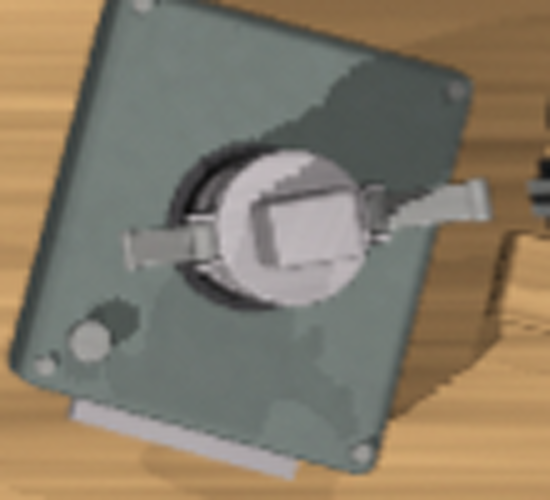

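Picture 7, from above, shows arm A foreshortened at (160,247) and hanging down, about 62° below level by depth. Arm B is still up at (440,205). Now I mirror the same path for arm B.

jog_arm(travel=[[0.12,0.02,-2.2],[0,0,-2],[0,0,-1.3],[0,0,-0.5],[0,0,0],[0.03,-0.15,-0.5],[0.03,-0.15,-0.5],[0.03,-0.15,-0.5],[0.02,-0.1,-0.5],[0,0,0]], rot=[[0,0,0],[0,0,0],[0,0,0],[0,0,0],[0,0,0],[0,0,0],[0,0,0],[0,0,0],[0,0,0],[0,0,0]], fingers=[0,0,0,0,0,0,0,0,0,0])

```text
time: 24.5
eef_pos: [0.4898, -0.2744, 0.1849]
orientation: [0.643, 0.766, -0.0, -0.001]
force: [0.0, 0.5, 0.5]
gripper_width: -0.0
```

```bash
python3 -c "
from st import *
rep()"
```

```text
t 24.5 tcp x,u,z mm [  0.9 -82.9 184.9] F [0.  0.5 0.5]
block top 0.204 167
1 6 [ 48.4 130.5]
1 6 [ 55.5 116. ]
1 6 [ 59.  114.8]
1 5 [ 63.4 110.5]
-1 6 [-80.9 186.1]
-1 6 [-87.7 187.9]
-1 5 [-88.3 188.9]
-1 5 [-89.5 192.3]
```

jog_arm(travel=[[0.01,-0.08,-0.4],[0.01,-0.08,-0.4],[0,-0.06,-0.4],[0,-0.02,-0.4],[0,0,-0.4],[0,0.02,-0.4],[0,0.04,-0.4],[0,0.06,-0.4],[0,0,0],[0,0,0]], rot=[[0,0,0],[0,0,0],[0,0,0],[0,0,0],[0,0,0],[0,0,0],[0,0,0],[0,0,0],[0,0,0],[0,0,0]], fingers=[0,0,0,0,0,0,0,0,0,0])

```text
time: 25.55
eef_pos: [0.4904, -0.2758, 0.1537]
orientation: [0.643, 0.766, -0.0, -0.0]
force: [0.7, -1.1, -0.4]
gripper_width: -0.0
```

Run:
```python
from st import *
rep()
p=optics.read_camera("top"); save("8top",p); X,_=cloud(p); e=X[:,:2]-C; L=np.c_[e@ux,e@uy,X[:,2]]
m=(abs(L[:,0])<.009)&(L[:,2]>.09)&(L[:,2]<.22)
for a in np.arange(-.08,-.03,.006):
    q=L[m&(L[:,1]>a)&(L[:,1]<a+.006)]
    if len(q): print((a*1e3).round(),len(q),(np.median(q,0)[1:]*1e3).round(1))
```

```text
t 25.55 tcp x,u,z mm [  1.3 -84.3 153.7] F [ 0.7 -1.1 -0.4]
block top 0.2044 168
1 6 [ 48.9 127.9]
1 6 [ 54.6 119. ]
1 6 [ 59.5 112.8]
1 5 [ 62.4 110.8]
-1 5 [-69.3 171.9]
-1 4 [-88.9 158.4]
-1 4 [-89.4 160.2]
-1 4 [-89.9 163.2]
-80.0 6 [-74.9 176.7]
-74.0 20 [-70.2 186.8]
-68.0 30 [-65.1 184.9]
-62.0 26 [-59.2 177.9]
-56.0 29 [-53.4 171.9]
-50.0 26 [-47.5 166.1]
-44.0 33 [-40.5 161.1]
-38.0 25 [-34.7 155.5]
-32.0 19 [-28.9 160. ]
```

Arm B was missed: it is still at 45° and the tip passed outside it. I go out, up and farther in, then press again.

jog_arm(travel=[[0.09,-0.5,0.5],[0,0,3],[0,0,2.5],[-0.24,1,0],[-0.24,1,0],[0,0,0],[0,0,-0.7],[0,0,-0.7],[0,0,0],[0,0,0]], rot=[[0,0,0],[0,0,0],[0,0,0],[0,0,0],[0,0,0],[0,0,0],[0,0,0],[0,0,0],[0,0,0],[0,0,0]], fingers=[0,0,0,0,0,0,0,0,0,0])

```text
time: 26.65
eef_pos: [0.4862, -0.2608, 0.1991]
orientation: [0.643, 0.766, -0.0, -0.001]
force: [0.1, -1.0, 1.5]
gripper_width: 0.0001
```

jog_arm(travel=[[0.01,-0.15,-0.3],[0.02,-0.15,-0.3],[0.02,-0.15,-0.3],[0,0,0],[0,0,0]], rot=[[0,0,0],[0,0,0],[0,0,0],[0,0,0],[0,0,0]], fingers=[0,0,0,0,0])

```text
time: 27.15
eef_pos: [0.4873, -0.2663, 0.191]
orientation: [0.643, 0.766, -0.0, 0.001]
force: [0.4, -2.9, 2.5]
gripper_width: -0.0001
```

```bash
cat >> st.py <<'E'
def armB():
    p=optics.read_camera("top"); X,_=cloud(p); e=X[:,:2]-C; L=np.c_[e@ux,e@uy,X[:,2]]
    m=(abs(L[:,0])<.009)&(L[:,2]>.09)&(L[:,2]<.22)
    for a in np.arange(-.08,-.03,.006):
        q=L[m&(L[:,1]>a)&(L[:,1]<a+.006)]
        if len(q): print(len(q),(np.median(q,0)[1:]*1e3).round(1))
E
python3 - <<'E'
from st import *
rep(); armB()
E
```

```text
t 27.15 tcp x,u,z mm [-1.00e-01 -7.45e+01  1.91e+02] F [ 0.4 -2.9  2.5]
block top 0.2032 171
1 6 [ 49.4 130.4]
1 6 [ 55.4 119.4]
1 6 [ 60.3 112.8]
1 5 [ 63.6 111. ]
-1 15 [-70.7 177.3]
-1 15 [-81.1 195.8]
-1 14 [-82.9 195.6]
-1 14 [-83.8 194.9]
5 [-70.  182.1]
57 [-65.3 185.5]
26 [-58.9 168. ]
27 [-53.4 163.7]
25 [-47.4 160.7]
27 [-41.5 156.7]
24 [-35.2 154.3]
15 [-29.5 157.6]
```

jog_arm(travel=[[0.02,-0.15,-0.4],[0.02,-0.15,-0.4],[0.02,-0.12,-0.4],[0.02,-0.1,-0.4],[0.01,-0.05,-0.4],[0,0,-0.4],[0,0.05,-0.4],[-0.01,0.08,-0.4],[-0.01,0.1,-0.4],[-0.02,0.1,-0.4]], rot=[[0,0,0],[0,0,0],[0,0,0],[0,0,0],[0,0,0],[0,0,0],[0,0,0],[0,0,0],[0,0,0],[0,0,0]], fingers=[0,0,0,0,0,0,0,0,0,0])

```text
time: 28.25
eef_pos: [0.4875, -0.2679, 0.1504]
orientation: [0.643, 0.766, -0.0, 0.0]
force: [0.8, -3.3, 2.1]
gripper_width: -0.0
```

Run:
```python
from st import *
rep(); armB()
```

```text
t 28.25 tcp x,u,z mm [ -0.2 -76.  150.4] F [ 0.8 -3.3  2.1]
block top 0.203 176
1 6 [ 50.7 127.8]
1 6 [ 55.8 121.9]
1 6 [ 59.8 112.4]
1 6 [ 63.9 110.9]
-1 23 [-75.5 143.6]
-1 22 [-84.  159.4]
-1 22 [-85.4 166.8]
-1 22 [-87.  186.2]
3 [-70.6 147.6]
44 [-66.2 147.5]
20 [-59.  140.3]
18 [-53.4 143.5]
20 [-46.9 146.3]
17 [-41.4 148.5]
25 [-34.9 154.7]
13 [-29.2 161. ]
```

jog_arm(travel=[[-0.02,0.1,-0.32],[-0.02,0.1,-0.32],[-0.02,0.1,-0.32],[-0.02,0.1,-0.32],[-0.02,0.1,-0.3],[-0.01,0.05,-0.3],[0,0,-0.3],[0,0,-0.3],[0,0,0],[0,0,0]], rot=[[0,0,0],[0,0,0],[0,0,0],[0,0,0],[0,0,0],[0,0,0],[0,0,0],[0,0,0],[0,0,0],[0,0,0]], fingers=[0,0,0,0,0,0,0,0,0,0])

```text
time: 29.35
eef_pos: [0.4864, -0.2619, 0.1258]
orientation: [0.643, 0.766, 0.0, -0.0]
force: [0.5, 0.2, 3.4]
gripper_width: 0.0003
```

Run:
```python
from st import *
rep(); armB()
```

```text
t 29.35 tcp x,u,z mm [ -0.3 -69.9 125.8] F [0.5 0.2 3.4]
block top 0.2033 163
1 6 [ 49.  131.1]
1 6 [ 55.3 120.2]
1 6 [ 60.8 110.9]
1 5 [ 63.9 110.7]
-1 23 [-75.2 133.2]
-1 23 [-79.  138.6]
-1 23 [-80.1 155. ]
-1 22 [-84.1 184.6]
4 [-64.  119.5]
37 [-60.2 123.5]
13 [-52.4 127.9]
13 [-46.7 135.5]
10 [-42.  141.2]
27 [-34.6 153.6]
12 [-29.1 159.7]
```

jog_arm(travel=[[-0.02,0.12,-0.1],[-0.02,0.12,-0.1],[-0.02,0.1,-0.05],[0,0,0],[0,0,0]], rot=[[0,0,0],[0,0,0],[0,0,0],[0,0,0],[0,0,0]], fingers=[0,0,0,0,0])

```text
time: 29.95
eef_pos: [0.4859, -0.2588, 0.1234]
orientation: [0.643, 0.766, -0.0, 0.0]
force: [0.8, -1.5, 3.0]
gripper_width: 0.0001
```

jog_arm(travel=[[-0.02,0.1,0],[0,0,0],[0,0,0]], rot=[[0,0,0],[0,0,0],[0,0,0]], fingers=[0,0,0])

```text
time: 30.25
eef_pos: [0.4857, -0.258, 0.1234]
orientation: [0.643, 0.766, -0.0, 0.0]
force: [1.6, -2.3, 1.4]
gripper_width: 0.0001
```

Run:
```python
from st import *
rep(); armB()
```

```text
t 30.25 tcp x,u,z mm [ -0.3 -66.  123.4] F [ 1.6 -2.3  1.4]
block top 0.2038 155
1 6 [ 49.8 129.9]
1 6 [ 56.8 117.5]
1 6 [ 60.4 113.8]
1 5 [ 63.6 112. ]
-1 24 [-72.2 135.2]
-1 24 [-74.9 133.4]
-1 24 [-76.2 155. ]
-1 23 [-80.2 183.1]
26 [-57.1 121.9]
14 [-53.4 118.9]
12 [-46.4 130.3]
8 [-40.2 145.6]
27 [-34.3 154.7]
11 [-28.8 160.1]
```

jog_arm(travel=[[-0.02,0.1,0],[0,0,0],[0,0,0]], rot=[[0,0,0],[0,0,0],[0,0,0]], fingers=[0,0,0])

```text
time: 30.65
eef_pos: [0.4856, -0.2576, 0.1235]
orientation: [0.643, 0.766, -0.0, 0.001]
force: [1.1, -4.9, -0.4]
gripper_width: 0.0
```

jog_arm(travel=[[-0.02,0.1,0],[0,0,0],[0,0,0]], rot=[[0,0,0],[0,0,0],[0,0,0]], fingers=[0,0,0])

```text
time: 30.95
eef_pos: [0.4856, -0.2574, 0.1237]
orientation: [0.643, 0.766, -0.001, 0.001]
force: [0.6, -6.7, 0.3]
gripper_width: -0.0001
```

Arm B shows the same signature: 7 N with almost no movement. I back off and check both arms.

jog_arm(travel=[[0.25,-1.4,0],[0.3,-1.6,0],[0,0,4],[0,0,4.5],[0,0,4.5],[0,0,3],[0,-4,0],[0,-4,0],[0,0,0],[0,0,0]], rot=[[0,0,0],[0,0,0],[0,0,0],[0,0,0],[0,0,0],[0,0,0],[0,0,0],[0,0,0],[0,0,0],[0,0,0]], fingers=[0,0,0,0,0,0,0,0,0,0])

```text
time: 31.95
eef_pos: [0.4897, -0.3666, 0.2827]
orientation: [0.644, 0.765, 0.0, -0.001]
force: [-0.1, -0.8, 0.7]
gripper_width: 0.0
```

Run:
```python
from st import *
s=robot.sense(); print(s["eef_pos"],np.round(s["force"],1))
for cam in ("top","side"):
    p=optics.read_camera(cam); X,_=cloud(p); e=X[:,:2]-C; L=np.c_[e@ux,e@uy,X[:,2]]
    b=L[(abs(L[:,0])<.017)&(abs(L[:,1])<.02)&(L[:,2]>.195)]; print(cam,"block",np.median(b,0).round(4))
    bb=L[(abs(L[:,0])<.012)&(abs(L[:,1])<.016)&(L[:,2]>.198)]; A=np.c_[bb[:,:2],np.ones(len(bb))]; print("tilt",np.linalg.lstsq(A,bb[:,2],rcond=None)[0].round(4))
    fl=L[(np.hypot(L[:,0],L[:,1])<.03)&(abs(L[:,2]-.16)<.006)]; print("flat",np.median(fl[:,2]).round(4))
    m=(abs(L[:,0])<.006)&(L[:,2]>.105)&(L[:,2]<.15)
    for sg in(1,-1):
        q=L[m&(L[:,1]*sg>.042)&(L[:,1]*sg<.057)]; 
        if len(q)>5: k=np.polyfit(q[:,1]*sg,q[:,2],1); print(sg,len(q),"arm below level deg",np.degrees(np.arctan(-k[0])).round(1), "z at u=50:",np.polyval(k,.05).round(4))
p1=optics.read_camera("top"); p2=optics.read_camera("side")
a=cv2.resize(p1["color"][230:330,350:450,::-1],(400,400),interpolation=cv2.INTER_CUBIC); b=cv2.resize(p2["color"][270:370,290:390,::-1],(400,400),interpolation=cv2.INTER_CUBIC)
cv2.imwrite("pics/9.png",np.hstack([a,b]))
```

```text
[ 0.48968604 -0.36662388  0.28267304] [-0.1 -0.8  0.7]
top block [0.0005 0.0012 0.2052]
tilt [-0.0008  0.0031  0.2054]
flat 0.1616
1 55 arm below level deg 58.4 z at u=50: 0.1261
-1 26 arm below level deg 59.8 z at u=50: 0.1277
side block [-0.0024  0.0017  0.2043]
tilt [0.0076 0.0658 0.2045]
flat 0.1607
-1 53 arm below level deg 56.9 z at u=50: 0.119
```

View pics/9.png

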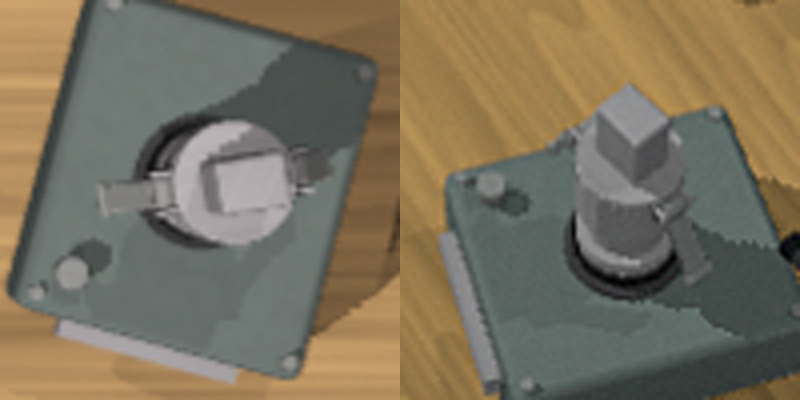

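```bash
python3 -c "
from bench import robot
print(robot.job_done(), robot.sense()['time'])"
```

```text
the job is handed in; nothing more can be done
the job is handed in; nothing more can be done
```

The big cap (the smallest of the three look-alikes) is on the adaptor, pushed home, with both cam arms down and the robot clear. I handed it in at about 32 s of the 72 s allowed.

- **Seating:** the seal gave at about 11–12 N. The push then stiffened to about 15 N, an estimated sink of about 5.9 mm, short of the 6.8 mm bottom. I stopped there.
- **Cam arms:** I swung A down first, then B. Each was pressed until it stopped moving at about 7 N sideways.
- **Arm B retry:** my first pass at arm B went outside it without touching, so I came in again closer.
- **Last checks:**
  - From above, the arms read about 58° (A) and 60° (B) below level. The side camera read 57° for B and gave no value for A. A read about 62° right after I closed it. I put this scatter down to measurement noise, given the firm stops.
  - From above, the cap sits level. Cap height read from both cameras is about 1 mm above what I calculated for fully home. That is within the 2 mm calibration, and the push force did show it home.
- **Other objects:** I never went near the small cap, blocks, mallet or glue bottle, but did not re-measure them at the end.

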